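# Load a culture dish into the live-imaging chamber and latch it

## Task

Put the round culture dish flat into the round well of the metal imaging chamber, keeping it level and gripping it lightly because it is thin plastic. Then close the chamber's window lid fully and swing the hook home round the stud on the lid, until the sprung ball catch has popped up behind the hook and holds it there. Do not disturb the other things on the table.

Things in the scene. Friction and masses are not known exactly. Their poses are not given: they have to be found in the camera images.
- dish: round clear plastic culture dish, lid on, pink medium inside, 60 mm diameter, 14 mm high, 20 to 45 g, standing on the open table left or right of the chamber; origin at the centre of its underside, z up along its axis. Thin plastic: a light grip (20 to 30 N a finger) holds it; more than 60 N a finger cracks it
- chamber: low open metal tray 100 (x) by 150 (y) mm, fixed to the table; origin on the table under its centre; x to the hinge side at the back, -x to the latch at the front, y to its left. Inside 84 (x) by 134 (y) mm; wall tops 34 mm over the table. Room for fingers only on the dish's +y and -y sides. Latch bracket in front: y 1 to 53, x -50 to -82, height 38 mm; ports stick 20 mm out of the sides
- seat (a point): centre of the well's floor, 12 mm over the table: the dish's origin belongs here. The well is 65 mm in diameter and 4 mm deep with a 2 mm chamfer, in a black insert plate whose top is 16 mm over the table; the seated dish stands 10 mm proud of that plate
- lid_hinge (a point): middle of the lid's hinge line (along chamber y), at chamber x = 53 mm, 36 mm over the table; the lid's outer face lies 6 mm outside this line
- lid (a joint): window lid, aluminium frame with glass pane, 103 mm from hinge to front edge, 150 mm wide, 7 mm thick. 0 = closed, top 42 mm over the table; 1.57 = upright; starts at 1.62 to 1.8 (its stop), leaning back. Stiff friction hinge: it stays where it is left and takes about 2 to 5 N near its front edge; it can be pushed over and down on its outer face
- lid_edge (a point): middle of the lid's front edge, on its outer face (the top face when closed), 103 mm from the hinge line
- stud (a point): centre of the top of the stud on the lid, on a tab 20 mm wide and 22 mm long that continues the lid's front edge: an 8 mm pin with an 18 mm round head. With the lid closed it is at chamber x = -60, y = -8 mm, 52 mm over the table
- hook (a joint): flat steel hook, 43 to 47 mm over the table, turning level about its pivot. 0 = closed: along chamber -y, over the closed lid's tab, its mouth round the stud's pin. Positive = open, towards the robot (1.57 would be along chamber -x); closing is anticlockwise from above. Starts at 0.85 to 1.35. Turns easily and stays where left. Closed before the lid, it stops the tab and keeps the lid open
- catch (a joint): sprung steel ball in the bracket, its depth below rest in m: 0 = up. The hook's arm rides over it from about 0.65 to 0.15 rad (it dips 2 mm; 1 to 2 N more at the knob); past that the ball rises behind the arm and holds it closed
- hook_pivot (a point): pivot screw of the hook, at chamber x = -62, y = 40 mm, 45 mm over the table
- hook_knob (a point): centre of the top of the hook's black upright knob, 73 mm over the table, 76 mm from the pivot (2 mm to the trailing side of the line at right angles: chamber x = -64, y = -36 mm when closed). Knob 13 mm in diameter, 26 mm high, its top 16 mm straight
- chamber_case: bystander: flat grey case of a counting chamber, 44 x 88 x 11 mm, loose, on the other side of the chamber from the dish; origin at the centre of its underside
- tally_counter: bystander: hand tally counter, about 54 x 69 x 24 mm, loose, right and behind; origin at its underside
- forceps: bystander: steel forceps, 122 mm long and 13 mm wide, lying loose in front of the chamber, right of the middle; origin at the centre of its underside
- usb_stick: bystander: small red USB stick, 18 x 55 x 8 mm, loose on the left; origin at the centre of its underside

How it is judged:
By the outcome, as a careful person would: the job done as asked, in the order asked, and still so for the second after the job is handed in, with the robot touching nothing.
It also fails if it takes over 61 s, if anything falls off the work surface, if the arm or the gripper's body presses on something with over 40 N, if the wrist force passes 120 N, or if a joint passes its speed limit or range.

## Robot

A 6-joint arm with a two-finger parallel gripper is mounted at the origin on a cart in front of the work surface, level with it; the furniture and walls round the work are solid. World frame = base frame: x ahead of the robot, y to its left, z up, the work surface at z = 0. Lengths are in m, angles in degrees, forces in N, time in s.
With the tool pointing down it reaches from about 0.4 to 0.825 m from the base axis. Payload 7 kg.
Tool frame: the origin (TCP) lies midway between the tips of the shut fingers; the grasp point (between the pads) lies r.grip_depth behind it (r.grip_depth is the distance from the TCP to the grasp point, in m); z points along the fingers, y is the line along which they close (so a half turn about z gives the same grasp; the last joint's range is limited). The gripper opens to 88 mm and grips with 3 to 60 N. Pads are 19 mm wide; open, the fingers measure 130 mm over their backs; the gripper's body (78 mm by 193 mm) begins 47 mm behind the grasp point.
Start: joints at [-47.951, 20.546, 0.682, 0, -70.136, -16.507], TCP at [0.291, -0.609, 0.227] pointing down, gripper open.
Joint ranges: [-176.03, 176.03], [-82.01, 121.73], [-58.28, 71.71], [-173.87, 95.51], [-174.79, -0.11], [-173.66, 173.66]. Speed limits (degrees/s): [136.94, 136.94, 172.46, 180, 180, 180].

## Interface

Orientations are given as [roll, pitch, yaw] about the fixed x, y, z axes, in that order (R = Rz(yaw) Ry(pitch) Rx(roll)).
In Python, from plant import r gives the robot as it stands.
- The arm moves only by the tool drive_effector, called after ">>>" as name(argument=value, ...) on one line, values as JSON. Schema: {"type":"object","properties":{"offsets":{"type":"object","properties":{"sx":{"type":"array","items":{"type":"number"},"minItems":1,"maxItems":12},"sy":{"type":"array","items":{"type":"number"},"minItems":1,"maxItems":12},"sz":{"type":"array","items":{"type":"number"},"minItems":1,"maxItems":12},"ax":{"type":"array","items":{"type":"number"},"minItems":1,"maxItems":12},"ay":{"type":"array","items":{"type":"number"},"minItems":1,"maxItems":12},"az":{"type":"array","items":{"type":"number"},"minItems":1,"maxItems":12}},"additionalProperties":false,"required":["sx","sy","sz","ax","ay","az"]},"jaw":{"type":"number"},"grip_n":{"type":"number"},"only":{"type":"string"},"quiet":{"type":"boolean"},"lines":{"type":"string"}},"required":["offsets"],"additionalProperties":false}. offsets is an object with one list for each field, all of the same length, 1 to 12, a row being the entries at one place: sx, sy, sz (the shift in m), ax, ay, az (a rotation vector in degrees); each row is the pose to reach, as a shift and turn from the pose commanded when the call began, along the tool's axes at that moment; what a row does not reach only later rows make up. A row lasts 1/12 s, in which the tool goes at most 0.0417 m and 7.16 degrees, less where a joint would pass 70% of its speed; a pose out of reach is approached as far as the arm can. jaw is the finger opening in m, set as the call begins (left out keeps the last). The fingers move at their own pace and stop on an object; grip_n is the grip in N (left out, the last holds). Time passes only in rows, so rows that do not move let the fingers close. The tool returns the time, the measured TCP pose, the force, the opening and the grip force at its end. only (a regular expression) keeps the lines of the reply that match it, lines (a string "A,B") keeps lines A to B, and quiet returns only ok. Input that does not fit is refused with a message, and nothing moves.
- r.get_state(): the state, without advancing time (a new reading comes with each control period).
- r.capture(name): name is "scene" or "side" or "wrist"; returns a dict with "frame" (400x640x3 uint8, red, green, blue), "z_map" (400x640 float32, m along the optical axis (not along the pixel's ray), 0 where there is no reading), "fx", "fy", "cx", "cy" (pixels), "cam_to_world" (4x4, takes a point from camera to world coordinates). Camera axes: x right, y down, z forward; pixel columns grow to the right and rows downward; lengths in m; the calibration is good to about 2 mm. A picture is of the moment at which its call begins.
- r.close_job(): hands the job in; it is judged then, once.
The state is a dict: "time_s": time; "joints": joint angles; "qd": joint speeds; "joint_torque": joint torques, N m; "tcp_pos": TCP position; "eef_rot": TCP orientation; "contact_force": force on the tool from outside, world axes, zero at the start; "moment": the same for the moment, N m; "gripper_width": finger opening in m; "gripper_force": force on a finger pad.
Only numpy, scipy, OpenCV 4.12 (cv2) and the standard library are available. Lean on these libraries where they do the work, as an engineer would, in place of code of your own. Each camera call takes 0.05 s, during which the arm holds its last target. There are 200 camera calls.

## Working session

There is one attempt and no reset: what is moved stays moved. The work goes in short steps, Python scripts to look and compute and a tool call to move; the robot and the scene stay as the last step left them, time stands still between calls to the robot, and variables do not carry over. Pictures are saved under pics/ and viewed, at most 11 in all, crops included, and the job is handed in when it is done.

```bash
ls; mkdir -p pics; python3 - <<'E'
from plant import r
import cv2,numpy as np,pickle
d={}
for n in ("scene","side"):
    c=r.capture(n); d[n]=c; cv2.imwrite(f"pics/{n}0.png",c["frame"][:,:,::-1])
    print(n,c["fx"],c["cx"],c["cy"],np.round(c["cam_to_world"],3).tolist())
pickle.dump(d,open("c0.pkl","wb"))
s=r.get_state();print(s["tcp_pos"],s["eef_rot"],s["time_s"],r.grip_depth)
E
```

```text
pics
plant.py
scene 470.77866364134417 321.94197274761825 198.71481708990117 [[-0.743, -0.319, 0.588, -0.17], [-0.669, 0.343, -0.659, 0.901], [0.008, -0.883, -0.468, 0.643], [0.0, 0.0, 0.0, 1.0]]
side 429.6252305282696 320.7667247341428 201.36472336890202 [[1.0, 0.007, -0.022, 0.568], [0.023, -0.394, 0.919, -0.906], [-0.002, -0.919, -0.394, 0.498], [0.0, 0.0, 0.0, 1.0]]
[ 0.2908574  -0.60866006  0.2257085 ] [ 1.79916333e+02 -7.31771059e-03 -1.54462416e+02] 0.1 0.0188
```

View pics/scene0.png

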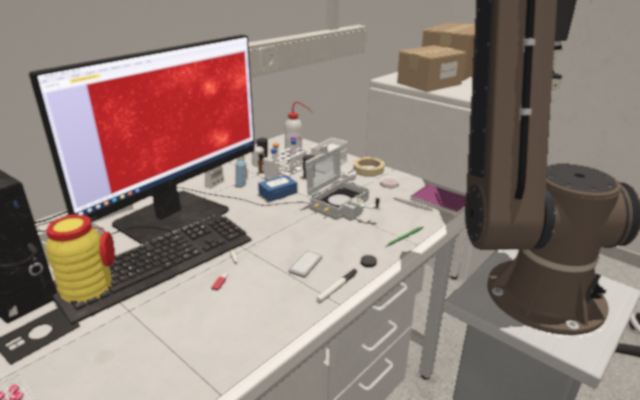

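View pics/side0.png

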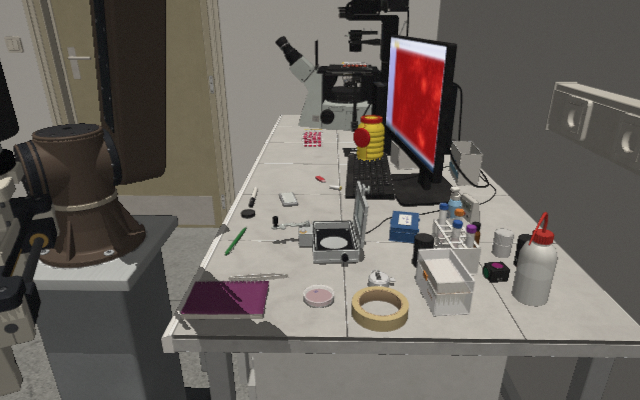

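The side view shows the dish at about (319,296), chamber at (337,243), the lid upright at (361,210), hook and knob at (277,222), forceps at (258,276), the tally counter at (378,280) and the case at (288,199). Next I'll get rough positions and the wrist camera's mounting.

```bash
cat > h.py <<'E'
import numpy as np,cv2,pickle
from scipy.spatial.transform import Rotation as R
def ray(c,u,v):
    d=c["cam_to_world"][:3,:3]@np.array([(u-c["cx"])/c["fx"],(v-c["cy"])/c["fy"],1]); return c["cam_to_world"][:3,3],d
def plane(c,u,v,z):
    o,d=ray(c,u,v); return o+d*(z-o[2])/d[2]
def cloud(c):
    v,u=np.mgrid[:400,:640]; z=c["z_map"]
    p=np.stack([(u-c["cx"])/c["fx"]*z,(v-c["cy"])/c["fy"]*z,z],-1)
    P=p@c["cam_to_world"][:3,:3].T+c["cam_to_world"][:3,3]; P[z==0]=np.nan; return P
def proj(c,p):
    q=np.linalg.inv(c["cam_to_world"])@np.append(p,1); return c["fx"]*q[0]/q[2]+c["cx"],c["fy"]*q[1]/q[2]+c["cy"]
def to_tool(s,target,yaw=None):
    """shift in tool axes from present pose to TCP target; turn for level tool at yaw"""
    T=R.from_euler("xyz",s["eef_rot"],degrees=True)
    out=T.inv().apply(np.array(target)-s["tcp_pos"])
    rv=None if yaw is None else (T.inv()*R.from_euler("xyz",[180,0,yaw],degrees=True)).as_rotvec(degrees=True)
    return np.round(out,4),None if rv is None else np.round(rv,2)
E
python3 - <<'E'
from h import *
d=pickle.load(open("c0.pkl","rb"));c=d["side"];P=cloud(c)
for n,(u,v) in dict(dish=(319,294),knob=(275,218),chL=(314,262),chR=(359,262),forc=(258,276),tally=(378,280),case=(288,199),lidtop=(361,190),tape=(380,292)).items(): print(n,np.round(P[v,u],3),np.round(plane(c,u,v,0.014),3))
cv2.imwrite("pics/crop0.png",cv2.resize(c["frame"][170:330,220:420,::-1],(800,600),interpolation=cv2.INTER_CUBIC)[:600])
from plant import r
w=r.capture("wrist");s=r.get_state();T=np.eye(4);T[:3,:3]=R.from_euler("xyz",s["eef_rot"],degrees=True).as_matrix();T[:3,3]=s["tcp_pos"]
print(np.round(np.linalg.inv(T)@w["cam_to_world"],3),w["fx"])
E
```

```text
dish [ 0.549 -0.224  0.013] [ 0.549 -0.225  0.014]
knob [ 0.441 -0.008  0.07 ] [0.424 0.11  0.014]
chL [ 0.534 -0.094  0.005] [ 0.535 -0.109  0.014]
chR [ 0.633 -0.083 -0.   ] [ 0.632 -0.107  0.014]
forc [ 0.42  -0.149  0.003] [ 0.423 -0.165  0.014]
tally [ 0.664 -0.185  0.02 ] [ 0.666 -0.175  0.014]
case [0.446 0.247 0.01 ] [0.447 0.238 0.014]
lidtop [ 0.637 -0.014  0.144] [0.662 0.313 0.014]
tape [ 0.664 -0.225  0.02 ] [ 0.665 -0.216  0.014]
[[-0.001 -0.969 -0.247  0.066]
 [ 1.    -0.001  0.    -0.   ]
 [-0.    -0.247  0.969 -0.157]
 [ 0.     0.     0.     1.   ]] 331.9460902894295
```

View pics/crop0.png

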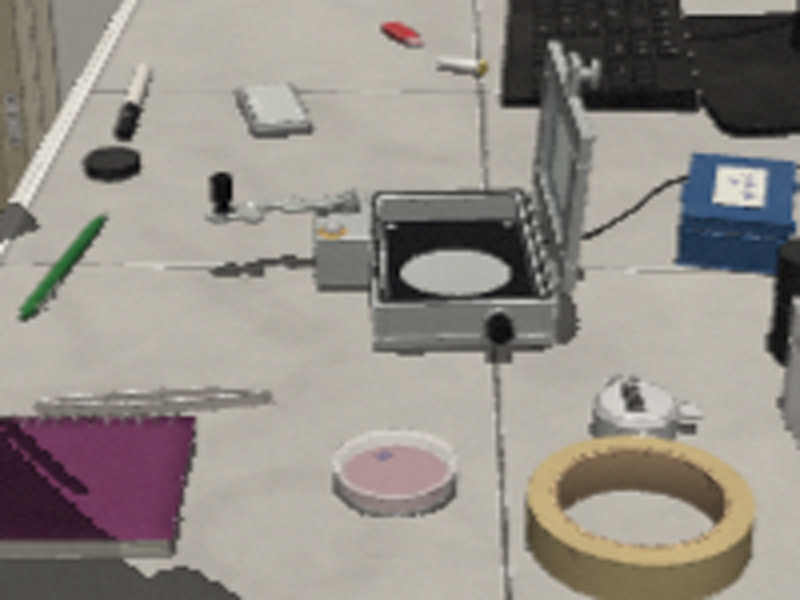

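The enlarged crop shows the tray at crop (465,270), white well disc at (455,272), dish at (395,470), hook with black knob at (220,195) pointing to the robot, and the lid upright. I'll move to a viewing pose above chamber and dish.

```bash
python3 - <<'E'
from h import *
from plant import r
s=r.get_state();print(to_tool(s,[.53,-.11,.25],180))
E
```

```text
(array([-0.4308,  0.3469, -0.0238]), array([ 7.000e-02, -2.000e-02,  2.554e+01]))
```

>>> drive_effector(offsets={"sx":[-0.04, -0.07, -0.1, -0.135, -0.165, -0.2, -0.23, -0.26, -0.29, -0.32, -0.355, -0.385], "sy":[0.03, 0.058, 0.085, 0.11, 0.135, 0.16, 0.185, 0.21, 0.235, 0.26, 0.285, 0.31], "sz":[-0.024, -0.024, -0.024, -0.024, -0.024, -0.024, -0.024, -0.024, -0.024, -0.024, -0.024, -0.024], "ax":[0, 0, 0, 0, 0, 0, 0, 0, 0, 0, 0, 0], "ay":[0, 0, 0, 0, 0, 0, 0, 0, 0, 0, 0, 0], "az":[0, 4, 8, 12, 16, 20, 25.54, 25.54, 25.54, 25.54, 25.54, 25.54]}, jaw=0.088, grip_n=25)

```text
time_s: 1.15
tcp_pos: [0.5053, -0.1612, 0.2507]
eef_rot: [180.0, 0.0, -180.0]
contact_force: [1.7, -0.1, -0.3]
gripper_width: 0.088
gripper_force: 0.0
```

>>> drive_effector(offsets={"sx":[-0.02, -0.025, -0.025, -0.025], "sy":[0.036, 0.046, 0.046, 0.046], "sz":[0, 0, 0, 0], "ax":[0, 0, 0, 0], "ay":[0, 0, 0, 0], "az":[0, 0, 0, 0]})

```text
time_s: 1.48
tcp_pos: [0.5297, -0.1166, 0.2501]
eef_rot: [-180.0, -0.1, -179.9]
contact_force: [-1.0, -0.7, 0.1]
gripper_width: 0.0876
gripper_force: 0.0
```

```bash
python3 - <<'E'
from h import *
from plant import r
c=r.capture("wrist");s=r.get_state();print(s["tcp_pos"],s["eef_rot"],s["joints"])
pickle.dump(c,open("w1.pkl","wb"));cv2.imwrite("pics/w1.png",c["frame"][:,:,::-1])
E
```

```text
[ 0.52938219 -0.11736689  0.25028886] [-1.79996840e+02 -4.31603496e-02 -1.79964172e+02] [ 8.21219627e+00  7.17466652e+00 -1.39856382e+01 -3.22684538e-03
 -6.88828664e+01 -9.81752037e+01]
```

View pics/w1.png

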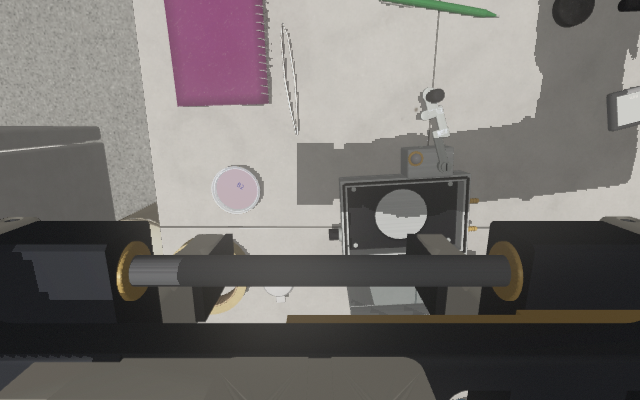

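The wrist view shows the dish at (236,190), the white well disc at (401,214), the tray's front wall from (342,181) to (468,178), the hook knob at (435,95) and its pivot near (441,165). Measuring now.

```bash
python3 - <<'E'
from h import *
c=pickle.load(open("w1.pkl","rb"));im=c["frame"];P=cloud(c)
hsv=cv2.cvtColor(im,cv2.COLOR_RGB2HSV)
def big(m,box):
    k=np.zeros_like(m);x0,y0,x1,y1=box;k[y0:y1,x0:x1]=m[y0:y1,x0:x1]
    return max(cv2.findContours(k,cv2.RETR_EXTERNAL,cv2.CHAIN_APPROX_NONE)[0],key=cv2.contourArea)
def circ(ct,z):
    q=np.array([plane(c,*p[0],z)[:2] for p in ct]).astype(np.float32)
    A=np.c_[2*q,np.ones(len(q))];s=np.linalg.lstsq(A,(q**2).sum(1),rcond=None)[0]
    return s[:2],np.sqrt(s[2]+s[0]**2+s[1]**2)
pink=big(((hsv[:,:,1]>25)&(hsv[:,:,2]>100)&((hsv[:,:,0]>150)|(hsv[:,:,0]<8))).astype(np.uint8),(200,150,275,225))
print("dish pink",circ(pink,.009))
h=P[:,:,2]; m=((h>.008)&(h<.02)).astype(np.uint8); ct=big(m,(200,150,275,225)); print("dish depth",circ(ct,.013),np.nanmedian(h[180:200,225:245]))
m=(im.min(2)>120).astype(np.uint8); ct=big(m,(365,186,438,240)); print("well",circ(ct,.012),cv2.boundingRect(ct), np.nanmedian(h[205:225,390:410]))
# wall tops
b=(h>.030)&(h<.037); b[:170]=0;b[250:]=0;b[:,:330]=0;b[:,480:]=0
p=P[b][:,:2]; print(len(p),p.min(0),p.max(0))
box=(h>.028)&(h<.036);q=P[205:225,335:480][box[205:225,335:480]]
print("y walls",np.percentile(q[:,1],[1,25,50,75,99]))
# front wall line
pts=[]
for u in list(range(350,398,4))+list(range(455,468,4)):
    col=[v for v in range(170,195) if .030<h[v,u]<.037]
    if col: pts.append(np.append(P[col[0],u],P[col[-1],u]))
pts=np.array(pts);print(np.round(pts[:,[0,1,3]],4)[::2]);print(np.polyfit(pts[:,1],pts[:,3],1))
# knob
m=(im.max(2)<70).astype(np.uint8)*(h>.06); ct=big(m.astype(np.uint8),(415,80,455,115)); print("knob",circ(ct,.073),cv2.boundingRect(ct))
cv2.imwrite("pics/w1c.png",cv2.resize(im[70:260,320:500,::-1],None,fx=3.1,fy=3.1,interpolation=cv2.INTER_CUBIC))
E
```

```text
dish pink (array([ 0.15770883, -0.07066755]), np.float64(0.4192865441957216))
dish depth (array([ 0.5479383 , -0.21883062]), np.float64(0.029567175117497554)) 0.012696904561799671
well (array([ 0.58732271, -0.01735122]), np.float64(0.02412939438964571)) (375, 211, 52, 28) 0.010849497406667324
2002 [ 0.51984924 -0.09369884] [0.61701447 0.06055673]
y walls [-0.09192508 -0.0873579   0.05037001  0.05337581  0.05819217]
[[ 0.5332 -0.0822  0.54  ]
 [ 0.5322 -0.073   0.5393]
 [ 0.5324 -0.0637  0.5392]
 [ 0.5311 -0.0547  0.5378]
 [ 0.5309 -0.0456  0.5378]
 [ 0.5296 -0.0367  0.5368]
 [ 0.5254  0.0382  0.5334]
 [ 0.5254  0.0473  0.5481]]
[0.0173697  0.53935059]Traceback (most recent call last):
  File "<stdin>", line 27, in <module>
  File "<stdin>", line 6, in big
ValueError: max() iterable argument is empty
```

```bash
cat >> h.py <<'E'
def big(m,box):
    k=np.zeros(m.shape,np.uint8);x0,y0,x1,y1=box;k[y0:y1,x0:x1]=m[y0:y1,x0:x1]
    return max(cv2.findContours(k,cv2.RETR_EXTERNAL,cv2.CHAIN_APPROX_NONE)[0],key=cv2.contourArea)
def circ(c,ct,z):
    q=np.array([plane(c,*p[0],z)[:2] for p in ct])
    A=np.c_[2*q,np.ones(len(q))];s=np.linalg.lstsq(A,(q**2).sum(1),rcond=None)[0]
    return np.round(s[:2],4),round(np.sqrt(s[2]+s[0]**2+s[1]**2),4)
def line(c,pts,z):
    q=np.array([plane(c,u,v,z)[:2] for u,v in pts]); return q
E
python3 - <<'E'
from h import *
c=pickle.load(open("w1.pkl","rb"));im=c["frame"];P=cloud(c);h=P[:,:,2]
g=im.mean(2)
print(g[214,340:475:3].astype(int)); print(g[180:245:3,401].astype(int))
for t in (50,65,80):
    ct=big(g>t,(366,186,437,243)); print("well",t,circ(c,ct,.012),cv2.boundingRect(ct))
ct=big((g<60)&(h>.04),(405,75,465,130)); print("knob",circ(c,ct,.073),cv2.boundingRect(ct),np.nanmax(h[80:115,415:455]))
# wall outer edges: front fit (exclude bracket), left/right sides
h2=h>.028
f=[(u,next(v for v in range(165,200) if h2[v,u])) for u in list(range(348,398,3))]
f=line(c,f,.034);a=np.polyfit(f[:,1],f[:,0],1);print("front",a,np.degrees(np.arctan(-a[0])))
L=line(c,[(next(u for u in range(325,370) if h2[v,u]),v) for v in range(188,222,2)],.034);R_=line(c,[(next(u for u in range(468+14,430,-1) if h2[v,u]),v) for v in range(184,196,2)],.034)
print(np.round(L[::3],4),np.round(R_,4))
cv2.imwrite("pics/w1c.png",cv2.resize(im[70:260,320:500,::-1],None,fx=3.1,fy=3.1,interpolation=cv2.INTER_CUBIC))
E
```

```text
[147 168 173  56  66  67  65  65  62  62  61  61 194 194 193 192 191 126
 125 109 110 111 111 111 111 110 111 127 127  54  46  45  46  47  53  55
  56  54  54 100 100 190  60 177 188]
[ 50 110  49  97 113 111 112 111 112 111 111 110 124 190 192 193 194 190
 192 189  51  54]
well 50 (array([ 0.5833, -0.0191]), np.float64(0.042)) (366, 186, 71, 57)
well 65 (array([ 0.5784, -0.0168]), np.float64(0.0318)) (374, 189, 53, 50)
well 80 (array([ 0.5784, -0.0168]), np.float64(0.0315)) (375, 189, 52, 50)Traceback (most recent call last):
  File "<stdin>", line 7, in <module>
  File "h.py", line 21, in big
    return max(cv2.findContours(k,cv2.RETR_EXTERNAL,cv2.CHAIN_APPROX_NONE)[0],key=cv2.contourArea)
ValueError: max() iterable argument is empty
```

```bash
python3 - <<'E'
from h import *
c=pickle.load(open("w1.pkl","rb"));im=c["frame"];P=cloud(c);h=P[:,:,2]
g=im.mean(2)
cv2.imwrite("pics/w1c.png",cv2.resize(im[70:260,320:500,::-1],None,fx=3.1,fy=3.1,interpolation=cv2.INTER_CUBIC))
ct=big(g<70,(420,80,450,110)); print("knob",circ(c,ct,.073),cv2.boundingRect(ct),np.nanmax(h[80:115,415:455]))
h2=h>.028
def nx(it): return next(it,None)
f=[(u,nx(v for v in range(165,200) if h2[v,u])) for u in range(348,398,3)]
f=line(c,[p for p in f if p[1]],.034);a=np.polyfit(f[:,1],f[:,0],1);print("front",a,np.degrees(np.arctan(-a[0])))
L=[(nx(u for u in range(325,370) if h2[v,u]),v) for v in range(188,222,2)];R_=[(nx(u for u in range(482,430,-1) if h2[v,u]),v) for v in range(184,196,2)]
for q in (L,R_): print(np.round(line(c,[p for p in q if p[0]],.034)[::3],4))
E
```

```text
Traceback (most recent call last):
  File "h.py", line 21, in big
    return max(cv2.findContours(k,cv2.RETR_EXTERNAL,cv2.CHAIN_APPROX_NONE)[0],key=cv2.contourArea)
ValueError: max() iterable argument is empty
```

View pics/w1c.png

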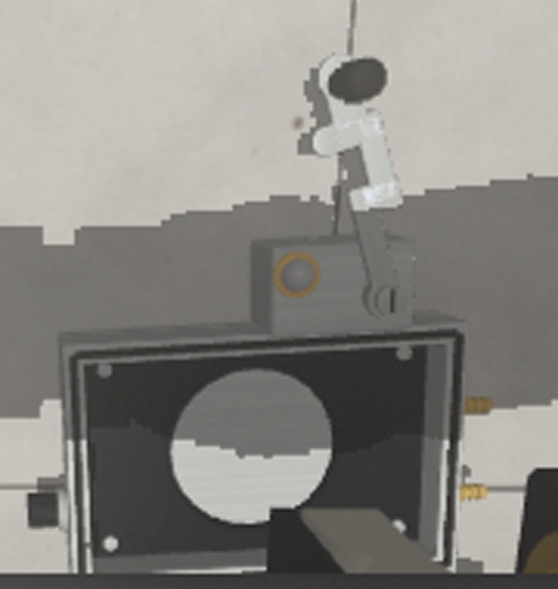

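The crop shows the well disc at crop (251,446), plate screws at (105,370), (404,353), (111,543), (399,527), the knob top at (357,80), the pivot screw at (380,299) and the ball at (297,274).

```bash
python3 - <<'E'
from h import *
c=pickle.load(open("w1.pkl","rb"));im=c["frame"];g=im.mean(2)
ct=big(g>75,(366,186,437,243));ct=ct[(ct[:,0,1]<228)]
print("well",circ(c,ct,.012))
px=lambda a,b:(320+a/3.1-.3,70+b/3.1-.3)
S=np.array([plane(c,*px(*p),.016)[:2] for p in [(105,370),(404,353),(111,543),(399,527)]]);print(S,S.mean(0))
for a,b in((0,1),(2,3)): d=S[b]-S[a];print(np.degrees(np.arctan2(-d[0],d[1])))
y=np.radians(3.3);Rz=np.array([[np.cos(y),-np.sin(y)],[np.sin(y),np.cos(y)]])
seat=circ(c,ct,.012)[0]
for n,p,z in(("knob",(357,80),.073),("pivot",(380,299),.048)):
    w=plane(c,*px(*p),z)[:2];print(n,w,"chamber",Rz.T@(w-seat))
pv=seat+Rz@[-.062,.040]; k=plane(c,*px(357,80),.073)[:2]; d=Rz.T@(k-pv)
print("pivot pred",pv,"knob r",np.hypot(*d),"angle",np.arctan2(-d[0],-d[1]))
from plant import r
s=r.get_state()
print(to_tool(s,[.548,-.219,.06],180))
E
```

```text
well (array([ 0.5789, -0.0166]), np.float64(0.0318))
[[ 0.54621502 -0.07611329]
 [ 0.53937341  0.03931557]
 [ 0.61782184 -0.07178931]
 [ 0.61080612  0.04428464]] [ 0.5785541 -0.0160756]
3.392023646550184
3.458852715883265
knob [ 0.4423622  -0.00648258] chamber [-0.13572899  0.01796031]
pivot [0.51394737 0.01620827] chamber [-0.06295635  0.0364928 ]
pivot pred [0.51470025 0.0197647 ] knob r 0.07695266096604354 angle 1.2803229610706408
(array([-0.0187, -0.1016,  0.1903]), array([-0.  , -0.04,  0.04]))
```

>>> drive_effector(offsets={"sx":[-0.01, -0.019, -0.019, -0.019, -0.019, -0.019, -0.019, -0.019, -0.019], "sy":[-0.03, -0.065, -0.09, -0.1015, -0.1015, -0.1015, -0.1015, -0.1015, -0.1015], "sz":[0.01, 0.025, 0.05, 0.085, 0.125, 0.16, 0.18, 0.19, 0.19], "ax":[0, 0, 0, 0, 0, 0, 0, 0, 0], "ay":[0, 0, 0, 0, 0, 0, 0, 0, 0], "az":[-1.7, -3.4, -3.4, -3.4, -3.4, -3.4, -3.4, -3.4, -3.4]}, jaw=0.088, grip_n=25)

```text
time_s: 2.28
tcp_pos: [0.5466, -0.2198, 0.0584]
eef_rot: [180.0, -0.2, -176.7]
contact_force: [-0.2, -0.1, -0.3]
gripper_width: 0.088
gripper_force: 0.0
```

```bash
python3 - <<'E'
from h import *
from plant import r
c=r.capture("wrist");s=r.get_state();print(s["tcp_pos"],s["eef_rot"])
pickle.dump(c,open("w2.pkl","wb"));cv2.imwrite("pics/w2.png",c["frame"][:,:,::-1])
E
```

```text
[ 0.54810832 -0.21974694  0.06034801] [-1.79994082e+02 -8.19570077e-02 -1.76655897e+02]
```

View pics/w2.png

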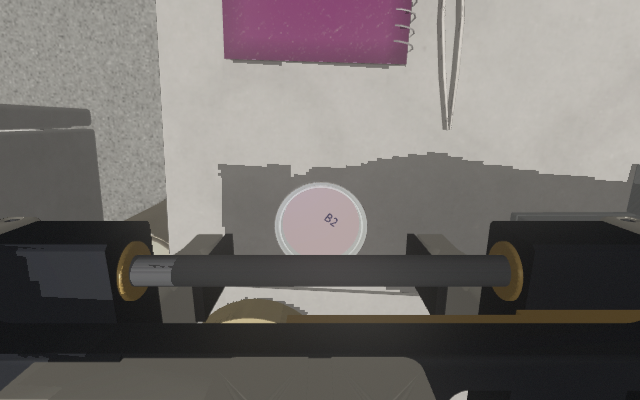

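Dish rim spans columns 275 to 367, top row 182, centred between the fingers; the bar hides its lower edge. Computing its centre along x.

```bash
python3 - <<'E'
from h import *
from plant import r
c=pickle.load(open("w2.pkl","rb"));
print(plane(c,275,227,.014),plane(c,367,227,.014),plane(c,321,182,.014)+[.030,0,0])
g=c["frame"].mean(2);print(g[172:192,321].astype(int),g[215,268:282].astype(int),g[215,360:374].astype(int))
print(to_tool(r.get_state(),[.548,-.219,.0065],183.4))
E
```

```text
[ 0.54928782 -0.24863441  0.014     ] [ 0.54597577 -0.19003723  0.014     ] [ 0.54853791 -0.22102449  0.014     ]
[112 113 112 111 111 112 111 112 112 110 154 175 175 188 202 201 173 173
 173 172] [108 109 109 108 108 109 109 118 167 180 178 181 190 203] [202 188 180 178 177 168 104 109 109 108 108 108 108 108]
(array([-0.    ,  0.0008,  0.0538]), array([-0.01, -0.08, -0.06]))
```

>>> drive_effector(offsets={"sx":[0, 0, 0, 0, 0], "sy":[0, 0, 0, 0, 0], "sz":[0.02, 0.038, 0.048, 0.0535, 0.0535], "ax":[0, 0, 0, 0, 0], "ay":[0, 0, 0, 0, 0], "az":[0, 0, 0, 0, 0]}, jaw=0.088, grip_n=25)

```text
time_s: 2.75
tcp_pos: [0.5489, -0.2189, 0.0072]
eef_rot: [-180.0, -0.0, -176.6]
contact_force: [-0.9, 0.1, 0.7]
gripper_width: 0.0878
gripper_force: 0.0
```

>>> drive_effector(offsets={"sx":[0, 0, 0, 0, 0], "sy":[0, 0, 0, 0, 0], "sz":[0, 0, 0, 0, 0], "ax":[0, 0, 0, 0, 0], "ay":[0, 0, 0, 0, 0], "az":[0, 0, 0, 0, 0]}, jaw=0.054, grip_n=25)

```text
time_s: 3.17
tcp_pos: [0.549, -0.2188, 0.0076]
eef_rot: [-180.0, 0.0, -176.6]
contact_force: [0.0, -0.8, 1.1]
gripper_width: 0.0599
gripper_force: 0.7
```

>>> drive_effector(offsets={"sx":[0, 0, 0], "sy":[0, 0, 0], "sz":[0, 0, 0], "ax":[0, 0, 0], "ay":[0, 0, 0], "az":[0, 0, 0]}, jaw=0.054, grip_n=25)

```text
time_s: 3.42
tcp_pos: [0.5491, -0.2188, 0.0076]
eef_rot: [-180.0, 0.0, -176.6]
contact_force: [-0.2, 0.3, 5.7]
gripper_width: 0.0589
gripper_force: 25.0
```

>>> drive_effector(offsets={"sx":[0, 0, 0, 0, 0], "sy":[0, 0, 0, 0, 0], "sz":[-0.01, -0.03, -0.06, -0.08, -0.08], "ax":[0, 0, 0, 0, 0], "ay":[0, 0, 0, 0, 0], "az":[0, 0, 0, 0, 0]})

```text
time_s: 3.83
tcp_pos: [0.5514, -0.2194, 0.0922]
eef_rot: [-179.9, 0.4, -176.5]
contact_force: [0.7, 1.2, 1.1]
gripper_width: 0.059
gripper_force: 25.0
```

```bash
python3 - <<'E'
from h import *
from plant import r
c=r.capture("wrist");s=r.get_state();print(s["tcp_pos"],s["eef_rot"],s["gripper_force"],s["gripper_width"])
pickle.dump(c,open("w3.pkl","wb"))
z=s["tcp_pos"][2]-.0076+.014
g=c["frame"].mean(2);print(g[180:215,321].astype(int))
v=next(v for v in range(120,250) if g[v,321]>150);print(v,z,plane(c,321,v,z)+[.03,0,0])
print(to_tool(s,[.5787,-.0165,s["tcp_pos"][2]],183.4))
E
```

```text
[ 0.5503828  -0.2190513   0.09003677] [-179.94697739    0.27876902 -176.57974267] 24.999951124191284 0.05883789100252022
[119 118 116 118 119 118 119 119 119 119 118 119 118 120 120 123 147 174
 185 193 178 182 214 211 183 183 183 183 183 183 183 183 182 183 183]
120 0.09643677468167396 [ 0.51617365 -0.22322151  0.09643677]
(array([-0.0404,  0.2005,  0.    ]), array([-0.05,  0.28,  0.02]))
```

>>> drive_effector(offsets={"sx":[-0.004, -0.01, -0.017, -0.023, -0.03, -0.036, -0.04, -0.0404, -0.0404, -0.0404], "sy":[0.015, 0.045, 0.08, 0.115, 0.15, 0.18, 0.196, 0.2005, 0.2005, 0.2005], "sz":[0, 0, 0, 0, 0, 0, 0, 0, 0, 0], "ax":[0, 0, 0, 0, 0, 0, 0, 0, 0, 0], "ay":[0, 0, 0, 0, 0, 0, 0, 0, 0, 0], "az":[0, 0, 0, 0, 0, 0, 0, 0, 0, 0]})

```text
time_s: 4.72
tcp_pos: [0.5765, -0.0166, 0.0865]
eef_rot: [-180.0, -0.1, -176.6]
contact_force: [-0.7, -0.1, -0.3]
gripper_width: 0.0589
gripper_force: 25.0
```

```bash
python3 - <<'E'
from h import *
from plant import r
c0=pickle.load(open("w3.pkl","rb"))
c=r.capture("wrist");s=r.get_state();print(s["tcp_pos"],s["eef_rot"],s["gripper_force"])
pickle.dump(c,open("w4.pkl","wb"))
z=s["tcp_pos"][2]-.0076+.014
print("dish x in w3 view",plane(c0,321,196,.0964)+[.03,0,0],"now edge",c["frame"].mean(2)[185:205,321].astype(int), plane(c,321,196,z)+[.03,0,0])
for p in "side","scene":
    k=r.capture(p);pickle.dump(k,open(p+"4.pkl","wb"))
    cv2.imwrite(f"pics/{p}4.png",k["frame"][:,:,::-1])
cv2.imwrite("pics/w4.png",c["frame"][:,:,::-1])
print(to_tool(s,[.5787,-.0165,.03],183.4))
E
```

```text
[ 0.57656933 -0.01706659  0.08663071] [-1.79989421e+02 -6.19611250e-02 -1.76627512e+02] 24.99975711107254
dish x in w3 view [ 0.55091439 -0.22110935  0.0964    ] now edge [133 132 132 131 131 133 133 131 131 131 135 159 188 199 209 191 195 226
 223 195] [ 0.57557829 -0.01832868  0.09303071]
(array([-0.0022,  0.0005,  0.0566]), array([-0.01, -0.06, -0.03]))
```

View pics/w4.png

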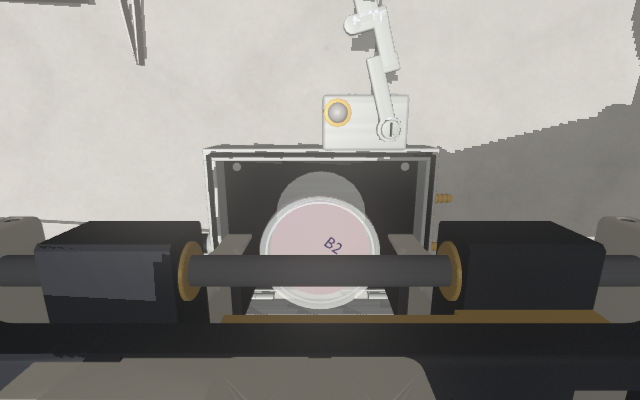

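The held dish sits at (320,253), front arc of the well is visible at top (320,172), screws at (237,167) and (405,167). I'll refit the well from this view.

```bash
python3 - <<'E'
from h import *
from scipy.optimize import least_squares
from plant import r
c=pickle.load(open("w4.pkl","rb"));g=c["frame"].mean(2)
print(g[165:182,320].astype(int),g[190,270:285].astype(int))
pts=[(u,v) for u in range(282,360,3) for v in [next((v for v in range(165,200) if g[v,u]>75),None)] if v]
q=line(c,pts,.012);
f=least_squares(lambda p:np.hypot(q[:,0]-p[0],q[:,1]-p[1])-.0325,[.578,-.017],loss="soft_l1",f_scale=.0005);print(f.x,np.abs(f.fun).mean(),circ(c,np.array(pts)[:,None],.012))
S=np.array([plane(c,*p,.016) for p in((237,167),(405,167))]);print(S,np.degrees(np.arctan2(-(S[1]-S[0])[0],(S[1]-S[0])[1])))
E
```

```text
[ 78  76  78  75  75  78 104 136 137 135 135 135 134 132 131 130 131] [ 64  64  64  66  65  65  63  65  65  65  65  65  65  75 116]
[ 0.57266355 -0.01227365] 0.0015994475219982382 (array([ 0.5722, -0.0119]), np.float64(0.0329))
[[ 0.54639086 -0.07588173  0.016     ]
 [ 0.53957711  0.03961034  0.016     ]] 3.376396744884518
```

```bash
python3 - <<'E'
from h import *
from plant import r
c=pickle.load(open("w4.pkl","rb"));g=c["frame"].mean(2)
pts=[(u,v) for u in range(282,360,3) for v in [next((v for v in range(165,200) if g[v,u]>100),None)] if v]
print(pts[::4])
pts=[p for p in pts if p[1]<196]
for z in(.012,.016): print(circ(c,np.array(pts)[:,None],z))
pts=np.array(pts)[:,None]
E
```

```text
[(282, 193), (294, 180), (306, 174), (318, 171), (330, 172), (342, 177), (354, 186)]
(array([ 0.5789, -0.0164]), np.float64(0.0323))
(array([ 0.5777, -0.0165]), np.float64(0.0317))
```

>>> drive_effector(offsets={"sx":[0, -0.001, -0.001, -0.001, -0.001, -0.001], "sy":[0, 0, 0, 0, 0, 0], "sz":[0.01, 0.03, 0.045, 0.05, 0.05, 0.05], "ax":[0, 0, 0, 0, 0, 0], "ay":[0, 0, 0, 0, 0, 0], "az":[0, 0, 0, 0, 0, 0]})

```text
time_s: 5.37
tcp_pos: [0.5781, -0.0167, 0.0369]
eef_rot: [-180.0, -0.0, -176.6]
contact_force: [0.9, -0.3, -0.5]
gripper_width: 0.0591
gripper_force: 25.0
```

```bash
python3 - <<'E'
from h import *
from plant import r
s=r.get_state();print(s["tcp_pos"],s["eef_rot"],to_tool(s,[.5796,-.0165,.0195],183.4))
E
```

```text
[ 0.57813057 -0.01666041  0.03691855] [-1.79980587e+02 -3.38915776e-02 -1.76618825e+02] (array([-0.0015,  0.0001,  0.0174]), array([-0.02, -0.03, -0.02]))
```

>>> drive_effector(offsets={"sx":[-0.0015, -0.0015, -0.0015, -0.0015, -0.0015, -0.0015, -0.0015], "sy":[0, 0, 0, 0, 0, 0, 0], "sz":[0.005, 0.01, 0.013, 0.015, 0.0165, 0.0165, 0.0165], "ax":[0, 0, 0, 0, 0, 0, 0], "ay":[0, 0, 0, 0, 0, 0, 0], "az":[0, 0, 0, 0, 0, 0, 0]})

```text
time_s: 5.95
tcp_pos: [0.5796, -0.0161, 0.0206]
eef_rot: [-180.0, -0.0, -176.6]
contact_force: [1.2, -0.6, -0.4]
gripper_width: 0.0588
gripper_force: 25.0
```

>>> drive_effector(offsets={"sx":[0, 0, 0], "sy":[-0.0003, -0.0003, -0.0003], "sz":[0.0006, 0.0012, 0.0012], "ax":[0, 0, 0], "ay":[0, 0, 0], "az":[0, 0, 0]})

```text
time_s: 6.2
tcp_pos: [0.5798, -0.0164, 0.0196]
eef_rot: [180.0, 0.0, -176.6]
contact_force: [-0.5, 0.7, 1.1]
gripper_width: 0.0591
gripper_force: 25.0
```

>>> drive_effector(offsets={"sx":[0, 0, 0], "sy":[0, 0, 0], "sz":[0, 0, 0], "ax":[0, 0, 0], "ay":[0, 0, 0], "az":[0, 0, 0]}, jaw=0.070, grip_n=25)

```text
time_s: 6.45
tcp_pos: [0.5797, -0.0164, 0.0194]
eef_rot: [180.0, 0.0, -176.6]
contact_force: [0.2, 0.3, -0.3]
gripper_width: 0.0688
gripper_force: 0.0
```

>>> drive_effector(offsets={"sx":[0, 0, 0, 0, 0], "sy":[0, 0, 0, 0, 0], "sz":[-0.005, -0.015, -0.04, -0.07, -0.07], "ax":[0, 0, 0, 0, 0], "ay":[0, 0, 0, 0, 0], "az":[0, 0, 0, 0, 0]})

```text
time_s: 6.87
tcp_pos: [0.5832, -0.016, 0.0958]
eef_rot: [180.0, 0.5, -176.5]
contact_force: [2.0, 1.0, -0.0]
gripper_width: 0.0701
gripper_force: 0.0
```

```bash
python3 - <<'E'
from h import *
from plant import r
c=r.capture("wrist");s=r.get_state();print(s["tcp_pos"],s["eef_rot"])
pickle.dump(c,open("w5.pkl","wb"))
k=r.capture("side");pickle.dump(k,open("side5.pkl","wb"))
a=cv2.resize(k["frame"][170:270,260:400],None,fx=5.7,fy=5.7,interpolation=cv2.INTER_CUBIC)[:300]
a=cv2.resize(k["frame"][180:270,260:400],(467,300),interpolation=cv2.INTER_CUBIC)
b=cv2.resize(c["frame"][120:330,190:450],(371,300))
cv2.imwrite("pics/p5.png",np.hstack([cv2.resize(a,(430,300)),b[:,:370]])[:,:,::-1])
E
```

```text
[ 0.58219334 -0.01590764  0.09362094] [ 179.94313027    0.39874517 -176.56162637]
```

View pics/p5.png

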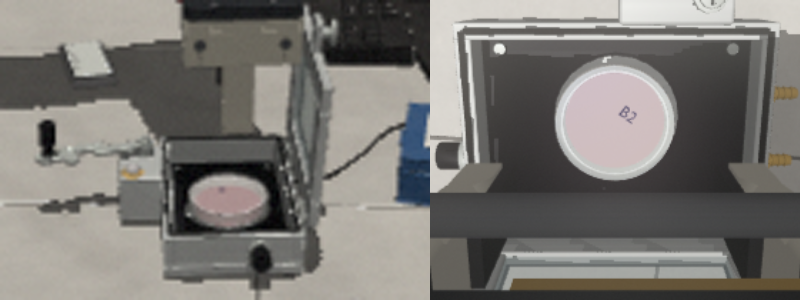

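The dish lies in the well, level and centred (right panel rim (615,125), left panel inside the tray). I'll check its height, then go up with shut fingers.

```bash
cat >> h.py <<'E'
SEAT=np.array([.5788,-.0165,0]);RC=R.from_euler("z",3.4,degrees=True)
def ch(p): return np.round(RC.inv().apply(np.array(p)-SEAT),4)
def wo(p): return RC.apply(np.array(p))+SEAT
E
```

>>> drive_effector(offsets={"sx":[0, 0, 0, 0, 0, 0, 0], "sy":[0, 0, 0, 0, 0, 0, 0], "sz":[-0.02, -0.05, -0.085, -0.12, -0.13, -0.13, -0.13], "ax":[0, 0, 0, 0, 0, 0, 0], "ay":[0, 0, 0, 0, 0, 0, 0], "az":[0, 0, 0, 0, 0, 0, 0]}, jaw=0.0, grip_n=10)

```text
time_s: 7.55
tcp_pos: [0.5795, -0.0163, 0.2195]
eef_rot: [180.0, 0.0, -176.6]
contact_force: [0.0, 0.9, -0.9]
gripper_width: 0.0289
gripper_force: 0.0
```

```bash
python3 - <<'E'
from h import *
from plant import r
c=r.capture("wrist");s=r.get_state();print(s["tcp_pos"],s["eef_rot"],ch(s["tcp_pos"]),s["gripper_width"])
P=cloud(pickle.load(open("w5.pkl","rb")))
Q=ch(P.reshape(-1,3));m=(np.hypot(Q[:,0],Q[:,1])<.027)&(Q[:,2]<.04)
A=np.c_[Q[m][:,:2],np.ones(m.sum())];print("dish top plane",np.linalg.lstsq(A,Q[m][:,2],rcond=None)[0],m.sum())
P=cloud(c);Q=ch(P.reshape(-1,3));m=(abs(Q[:,1])<.07)&(Q[:,0]>.04)&(Q[:,0]<.12)&(Q[:,2]>.1);print("wrist lid pts",m.sum(),Q[m][:5])
k=pickle.load(open("side5.pkl","rb"));Q=ch(cloud(k).reshape(-1,3));m=(abs(Q[:,1])<.08)&(Q[:,0]>.03)&(Q[:,0]<.12)&(Q[:,2]>.045)&(Q[:,2]<.17)
q=Q[m];
for z in np.arange(.05,.17,.02):
    t=q[abs(q[:,2]-z)<.01];
    if len(t):print(round(z,2),np.percentile(t[:,0],[2,50,98]))
allp=ch(cloud(k).reshape(-1,3));m=(allp[:,0]>.09)&(allp[:,0]<.2)&(abs(allp[:,1])<.15);print("behind max z",np.nanmax(allp[m][:,2]))
E
```

```text
[ 0.57895608 -0.01640234  0.21845468] [ 1.79983721e+02 -7.56504262e-02 -1.76612705e+02] [2.000e-04 1.000e-04 2.185e-01] 0.024502063080360105
dish top plane [0.00027382 0.0002863  0.02467913] 4345
wrist lid pts 645 [[ 0.0648 -0.0247  0.1372]
 [ 0.0654 -0.024   0.1363]
 [ 0.0659 -0.0233  0.1352]
 [ 0.0647 -0.0223  0.1374]
 [ 0.0653 -0.0216  0.1365]]
0.05 [0.050088 0.0513   0.0569  ]
0.07 [0.05144 0.0535  0.05826]
0.09 [0.052656 0.0551   0.0599  ]
0.11 [0.054662 0.0564   0.061238]
0.13 [0.055678 0.05755  0.0631  ]
0.15 [0.058018 0.06235  0.073712]
behind max z 0.074
```

Dish is level and seated (top plane flat, at the same bias as on the table). Lid leans at about 1.65 rad. Going behind it at chamber y = +35 mm, clear of the stud.

>>> drive_effector(offsets={"sx":[-0.02, -0.05, -0.08, -0.098, -0.1, -0.1, -0.1, -0.1, -0.1, -0.1, -0.1, -0.1], "sy":[0.01, 0.02, 0.03, 0.035, 0.035, 0.035, 0.035, 0.035, 0.035, 0.035, 0.035, 0.035], "sz":[0, 0, 0, 0, 0, 0, 0.025, 0.055, 0.08, 0.09, 0.09, 0.09], "ax":[0, 0, 0, 0, 0, 0, 0, 0, 0, 0, 0, 0], "ay":[0, 0, 0, 0, 0, 0, 0, 0, 0, 0, 0, 0], "az":[0, 0, 0, 0, 0, 0, 0, 0, 0, 0, 0, 0]}, jaw=0.0, grip_n=10)

```text
time_s: 8.6
tcp_pos: [0.6771, 0.0241, 0.1297]
eef_rot: [-180.0, -0.0, -176.6]
contact_force: [0.7, -0.6, 0.0]
gripper_width: 0.0004
gripper_force: 0.0
```

```bash
python3 - <<'E'
from h import *
from plant import r
s=r.get_state();p=ch(s["tcp_pos"]);print(p,s["eef_rot"],s["gripper_width"])
for th in np.arange(1.6,-.01,-.1):
    C=np.array([.053,.036])+.095*np.array([-np.cos(th),np.sin(th)])+.006*np.array([np.sin(th),np.cos(th)])
    t=C+[.0095,0]; print(round(th,2),np.round([-(t[0]-p[0]),0,-(t[1]-p[2])],4))
E
```

```text
[0.1006 0.0347 0.1297] [-1.79962070e+02 -3.57440000e-02 -1.76587051e+02] 0.00040187057651402773
1.6 [ 0.0293  0.     -0.0011]
1.5 [ 0.0388  0.     -0.0015]
1.4 [ 0.0483  0.     -0.0009]
1.3 [0.0577 0.     0.0006]
1.2 [0.0669 0.     0.003 ]
1.1 [0.0758 0.     0.0063]
1.0 [0.0844 0.     0.0105]
0.9 [0.0925 0.     0.0156]
0.8 [0.1    0.     0.0214]
0.7 [0.1069 0.     0.0279]
0.6 [0.1131 0.     0.0351]
0.5 [0.1186 0.     0.0429]
0.4 [0.1233 0.     0.0512]
0.3 [0.1271 0.     0.0599]
0.2 [0.13   0.     0.0689]
0.1 [0.132  0.     0.0782]
-0.0 [0.1331 0.     0.0877]
```

>>> drive_effector(offsets={"sx":[0.01, 0.022, 0.03, 0.039, 0.048, 0.058, 0.067, 0.076, 0.084, 0.0925, 0.1, 0.1], "sy":[0, 0, 0, 0, 0, 0, 0, 0, 0, 0, 0, 0], "sz":[0, -0.001, -0.001, -0.001, -0.001, 0.001, 0.003, 0.006, 0.0105, 0.0155, 0.0215, 0.0215], "ax":[0, 0, 0, 0, 0, 0, 0, 0, 0, 0, 0, 0], "ay":[0, 0, 0, 0, 0, 0, 0, 0, 0, 0, 0, 0], "az":[0, 0, 0, 0, 0, 0, 0, 0, 0, 0, 0, 0]})

```text
time_s: 9.6
tcp_pos: [0.5748, 0.0182, 0.1061]
eef_rot: [-180.0, -0.2, -176.6]
contact_force: [-0.6, -0.8, 0.1]
gripper_width: 0.0002
gripper_force: 0.0
```

```bash
python3 - <<'E'
from h import *
from plant import r
s=r.get_state();p=ch(s["tcp_pos"]);print(p)
for th in np.arange(.8,-.01,-.1):
    C=np.array([.053,.036])+.095*np.array([-np.cos(th),np.sin(th)])+.006*np.array([np.sin(th),np.cos(th)])
    t=C+[.0095,0]; print(round(th,2),np.round([-(t[0]-p[0]),0,-(t[1]-p[2])],4))
c=r.capture("side");Q=ch(cloud(c).reshape(-1,3));m=(Q[:,1]<-.03)&(Q[:,1]>-.08)&(Q[:,0]>-.04)&(Q[:,0]<.06)&(Q[:,2]>.04)&(Q[:,2]<.17);print(m.sum(),np.polyfit(Q[m][:,0],Q[m][:,2],1))
E
```

```text
[-0.0019  0.0349  0.1061]
0.8 [-0.0025  0.     -0.0022]
0.7 [0.0044 0.     0.0043]
0.6 [0.0106 0.     0.0115]
0.5 [0.0161 0.     0.0193]
0.4 [0.0208 0.     0.0276]
0.3 [0.0246 0.     0.0363]
0.2 [0.0275 0.     0.0453]
0.1 [0.0295 0.     0.0546]
0.0 [0.0306 0.     0.0641]
384 [-0.92597591  0.09025042]
```

>>> drive_effector(offsets={"sx":[0.004, 0.0105, 0.016, 0.021, 0.0245, 0.0275, 0.0295, 0.0305, 0.0305, 0.0305], "sy":[0, 0, 0, 0, 0, 0, 0, 0, 0, 0], "sz":[0.004, 0.0115, 0.019, 0.0275, 0.036, 0.045, 0.0545, 0.06, 0.064, 0.066], "ax":[0, 0, 0, 0, 0, 0, 0, 0, 0, 0], "ay":[0, 0, 0, 0, 0, 0, 0, 0, 0, 0], "az":[0, 0, 0, 0, 0, 0, 0, 0, 0, 0]})

```text
time_s: 10.48
tcp_pos: [0.5464, 0.0164, 0.0417]
eef_rot: [-179.9, -0.1, -176.6]
contact_force: [-10.8, 2.7, 26.7]
gripper_width: 0.0005
gripper_force: 13.2
```

```bash
python3 - <<'E'
from h import *
from plant import r
s=r.get_state();p=ch(s["tcp_pos"]);print(p,s["contact_force"])
c=r.capture("side");Q=ch(cloud(c).reshape(-1,3));m=(Q[:,1]<-.03)&(Q[:,1]>-.075)&(Q[:,0]>-.04)&(Q[:,0]<.045)&(Q[:,2]>.034)&(Q[:,2]<.12);print(m.sum(),np.polyfit(Q[m][:,0],Q[m][:,2],1))
E
```

```text
[-0.0304  0.0348  0.0417] [-10.80431009   2.72715523  26.6747548 ]
512 [-0.40620703  0.05565356]
```

Lid is down: tip at 42 mm and pressing 27 N. Now back off, and go to the knob with the fingers astride it along the tangent.

>>> drive_effector(offsets={"sx":[0, 0, 0.02, 0.055, 0.09, 0.104, 0.1053, 0.1053, 0.1053], "sy":[0, 0, 0, -0.008, -0.015, -0.0168, -0.0168, -0.0168, -0.0168], "sz":[-0.02, -0.055, -0.078, -0.078, -0.078, -0.078, -0.078, -0.078, -0.078], "ax":[0, 0, 0, 0, 0, 0, 0, 0, 0], "ay":[0, 0, 0, 0, 0, 0, 0, 0, 0], "az":[0, -3, -8, -14, -18.4, -18.4, -18.4, -18.4, -18.4]}, jaw=0.04, grip_n=15)

```text
time_s: 11.28
tcp_pos: [0.4439, -0.006, 0.1202]
eef_rot: [-180.0, 0.1, -158.2]
contact_force: [0.5, -0.4, -0.4]
gripper_width: 0.0401
gripper_force: 0.0
```

```bash
python3 - <<'E'
from h import *
from plant import r
s=r.get_state();p=ch(s["tcp_pos"]);print(p,s["eef_rot"],s["gripper_width"],s["joints"])
w=r.capture("wrist");k=r.capture("side");pickle.dump((w,k),open("w6.pkl","wb"))
Q=ch(cloud(k).reshape(-1,3));m=(Q[:,1]<-.045)&(Q[:,1]>-.07)&(Q[:,0]>-.045)&(Q[:,0]<.04)&(Q[:,2]>.037)&(Q[:,2]<.1);print(m.sum(),np.polyfit(Q[m][:,0],Q[m][:,2],1))
a=cv2.resize(k["frame"][185:270,250:380],(400,300),interpolation=cv2.INTER_CUBIC);b=cv2.resize(w["frame"][100:400,120:520],(400,300))
cv2.imwrite("pics/p6.png",np.hstack([a,b])[:,:,::-1])
E
```

```text
[-0.134   0.0184  0.1202] [-1.79987397e+02  6.62608510e-02 -1.58190168e+02] 0.04008003443713059 [ 2.48302985e+01  4.45856462e+00 -3.59288227e+01  2.11272631e-02
 -4.95471098e+01 -9.30341720e+01]
181 [8.69257364e-05 4.17063638e-02]
```

View pics/p6.png

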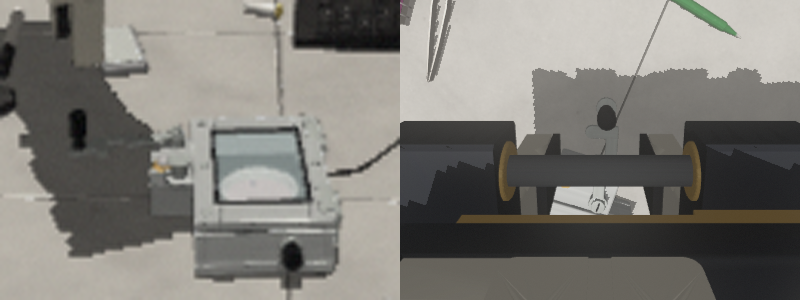

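The lid is flat shut (top plane 41.7 mm, slope 0), dish visible through the glass; the knob at wrist pixel (326,217) lies between the fingers.

>>> drive_effector(offsets={"sx":[0, 0, 0, 0], "sy":[0, 0, 0, 0], "sz":[0.02, 0.045, 0.061, 0.061], "ax":[0, 0, 0, 0], "ay":[0, 0, 0, 0], "az":[0, 0, 0, 0]}, jaw=0.04, grip_n=15)

```text
time_s: 11.72
tcp_pos: [0.4415, -0.0069, 0.0558]
eef_rot: [180.0, -0.3, -158.2]
contact_force: [-0.4, 0.2, -0.6]
gripper_width: 0.0402
gripper_force: 0.0
```

>>> drive_effector(offsets={"sx":[0, 0, 0, 0, 0], "sy":[0, 0, 0, 0, 0], "sz":[0, 0, 0, 0, 0], "ax":[0, 0, 0, 0, 0], "ay":[0, 0, 0, 0, 0], "az":[0, 0, 0, 0, 0]}, jaw=0.008, grip_n=10)

```text
time_s: 12.13
tcp_pos: [0.4436, -0.0061, 0.0597]
eef_rot: [180.0, 0.1, -158.2]
contact_force: [-0.6, 0.1, 1.0]
gripper_width: 0.0122
gripper_force: 8.9
```

```bash
python3 - <<'E'
from h import *
from plant import r
w,_=pickle.load(open("w6.pkl","rb"));print("knob est",ch(plane(w,326,217,.073)))
s=r.get_state();p=ch(s["tcp_pos"]);print(p,s["eef_rot"],s["gripper_width"],s["gripper_force"],s["contact_force"])
T=R.from_euler("xyz",s["eef_rot"],degrees=True)
P=np.array([-.062,.040]);rel=p[:2]-P;print("r",np.hypot(*rel),"phi",np.arctan2(-rel[0],-rel[1])-.0263)
f0=np.arctan2(-rel[0],-rel[1])-.0263
for i in range(0,17):
    f=f0+( -.02-f0)*i/16
    q=P+.076*np.array([-np.sin(f),-np.cos(f)])+.002*np.array([-np.cos(f),np.sin(f)])
    t=T.inv().apply(wo([*q,p[2]])-s["tcp_pos"]); print(i,round(f,2),np.round(t,4),round(-np.degrees(f0-f),1))
E
```

```text
knob est [-0.1397  0.0204  0.073 ]
[-0.1343  0.0184  0.0597] [ 1.79997661e+02  9.88604983e-02 -1.58196615e+02] 0.012237220215628852 8.938729874789715 [-0.60582915  0.11858435  1.03885035]
r 0.07545760399058533 phi 1.254181953754529
0 1.25 [ 0.0006 -0.     -0.    ] -0.0
1 1.17 [ 0.0005 -0.0061 -0.    ] -4.6
2 1.09 [-0.     -0.0121 -0.    ] -9.1
3 1.02 [-0.001  -0.0181 -0.    ] -13.7
4 0.94 [-0.0025 -0.0239 -0.    ] -18.3
5 0.86 [-0.0045 -0.0297 -0.    ] -22.8
6 0.78 [-0.0069 -0.0352 -0.    ] -27.4
7 0.7 [-0.0097 -0.0406 -0.    ] -31.9
8 0.62 [-0.013  -0.0457 -0.    ] -36.5
9 0.54 [-0.0166 -0.0505 -0.    ] -41.1
10 0.46 [-0.0206 -0.055   0.    ] -45.6
11 0.38 [-0.025  -0.0592  0.    ] -50.2
12 0.3 [-0.0297 -0.0631  0.    ] -54.8
13 0.22 [-0.0346 -0.0665  0.    ] -59.3
14 0.14 [-0.0399 -0.0696  0.    ] -63.9
15 0.06 [-0.0453 -0.0722  0.    ] -68.4
16 -0.02 [-0.051  -0.0744  0.0001] -73.0
```

>>> drive_effector(offsets={"sx":[0.0005, 0, -0.001, -0.0025, -0.0045, -0.007, -0.0097, -0.013, -0.0166, -0.0206, -0.025, -0.0297], "sy":[-0.006, -0.012, -0.018, -0.024, -0.0297, -0.0352, -0.0406, -0.0457, -0.0505, -0.055, -0.0592, -0.0631], "sz":[0, 0, 0, 0, 0, 0, 0, 0, 0, 0, 0, 0], "ax":[0, 0, 0, 0, 0, 0, 0, 0, 0, 0, 0, 0], "ay":[0, 0, 0, 0, 0, 0, 0, 0, 0, 0, 0, 0], "az":[-4.6, -9.1, -13.7, -18.3, -22.8, -27.4, -31.9, -36.5, -41.1, -45.6, -50.2, -54.8]})

```text
time_s: 13.13
tcp_pos: [0.4957, -0.053, 0.0597]
eef_rot: [-179.8, 0.1, -103.2]
contact_force: [0.9, 6.3, -0.6]
gripper_width: 0.0122
gripper_force: 10.0
```

```bash
python3 - <<'E'
from h import *
from plant import r
s=r.get_state();p=ch(s["tcp_pos"]);print(p,s["eef_rot"],s["gripper_width"],s["gripper_force"],s["contact_force"])
T=R.from_euler("xyz",s["eef_rot"],degrees=True)
P=np.array([-.062,.040]);rel=p[:2]-P;f0=np.arctan2(-rel[0],-rel[1])-.0263;print("r",np.hypot(*rel),"phi",f0)
for f in(.3,.22,.14,.06,0,-.03):
    q=P+.076*np.array([-np.sin(f),-np.cos(f)])+.002*np.array([-np.cos(f),np.sin(f)])
    t=T.inv().apply(wo([*q,p[2]])-s["tcp_pos"]); print(f,np.round(t,4),round(-np.degrees(f0-f),1))
E
```

```text
[-0.0852 -0.0315  0.0597] [-1.79845022e+02  1.25305229e-01 -1.03163650e+02] 0.01218743249907762 10.001065129763447 [ 0.89111417  6.33807906 -0.61363769]
r 0.07516974125271418 phi 0.28745745580009874
0.3 [0.0008 0.001  0.    ] 0.7
0.22 [ 0.0008 -0.0051  0.    ] -3.9
0.14 [ 0.0003 -0.0111  0.    ] -8.4
0.06 [-0.0007 -0.0171  0.0001] -13.0
0 [-0.0017 -0.0216  0.0001] -16.5
-0.03 [-0.0024 -0.0238  0.0001] -18.2
```

>>> drive_effector(offsets={"sx":[0.0005, 0, -0.001, -0.002, -0.002, -0.002], "sy":[-0.005, -0.011, -0.017, -0.0216, -0.023, -0.023], "sz":[0, 0, 0, 0, 0, 0], "ax":[0, 0, 0, 0, 0, 0], "ay":[0, 0, 0, 0, 0, 0], "az":[-3.9, -8.4, -13, -16.5, -16.5, -16.5]})

```text
time_s: 13.63
tcp_pos: [0.5172, -0.0556, 0.0594]
eef_rot: [-179.9, 0.1, -86.9]
contact_force: [-4.2, 11.5, 4.1]
gripper_width: 0.0123
gripper_force: 10.0
```

```bash
python3 - <<'E'
from h import *
from plant import r
s=r.get_state();p=ch(s["tcp_pos"]);print(p,s["contact_force"])
P=np.array([-.062,.040]);rel=p[:2]-P;print("r",np.hypot(*rel),"phi",np.arctan2(-rel[0],-rel[1])-.0263)
E
```

```text
[-0.0638 -0.0354  0.0594] [-4.16780667 11.50583021  4.0640138 ]
r 0.07542148235085279 phi -0.0024318544563066147
```

Hook is near 0 rad; a gentle further push to make sure it is on its stop.

>>> drive_effector(offsets={"sx":[0.0, 0.0, 0.0], "sy":[-0.002, -0.003, -0.003], "sz":[0, 0, 0], "ax":[0, 0, 0], "ay":[0, 0, 0], "az":[0, 0, 0]})

```text
time_s: 13.88
tcp_pos: [0.5175, -0.056, 0.059]
eef_rot: [179.8, 0.1, -86.9]
contact_force: [-10.0, 11.4, 9.4]
gripper_width: 0.0124
gripper_force: 10.0
```

>>> drive_effector(offsets={"sx":[0, 0, 0, 0], "sy":[0.003, 0.003, 0.003, 0.003], "sz":[0, 0, 0, 0], "ax":[0, 0, 0, 0], "ay":[0, 0, 0, 0], "az":[0, 0, 0, 0]}, jaw=0.035, grip_n=10)

```text
time_s: 14.22
tcp_pos: [0.5173, -0.0573, 0.0592]
eef_rot: [-180.0, -0.0, -86.9]
contact_force: [0.5, -0.4, 0.3]
gripper_width: 0.0322
gripper_force: 0.0
```

>>> drive_effector(offsets={"sx":[0, 0, 0, 0, 0.03, 0.06, 0.06, 0.06], "sy":[0, 0, 0, 0, 0, 0, 0, 0], "sz":[-0.015, -0.045, -0.08, -0.12, -0.15, -0.15, -0.15, -0.15], "ax":[0, 0, 0, 0, 0, 0, 0, 0], "ay":[0, 0, 0, 0, 0, 0, 0, 0], "az":[0, 0, 0, 0, 0, 0, 0, 0]})

```text
time_s: 14.88
tcp_pos: [0.5203, -0.1184, 0.2094]
eef_rot: [-179.9, 0.0, -87.0]
contact_force: [-0.5, -0.0, 0.2]
gripper_width: 0.035
gripper_force: 0.0
```

```bash
python3 - <<'E'
from h import *
from plant import r
w=r.capture("wrist");k=r.capture("side");pickle.dump((w,k),open("w7.pkl","wb"))
a=cv2.resize(k["frame"][190:300,240:380],(400,300),interpolation=cv2.INTER_CUBIC);b=cv2.resize(w["frame"][60:360,120:520],(400,300))
cv2.imwrite("pics/p7.png",np.hstack([a,b])[:,:,::-1])
E
```

```text
(no output)
```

View pics/p7.png

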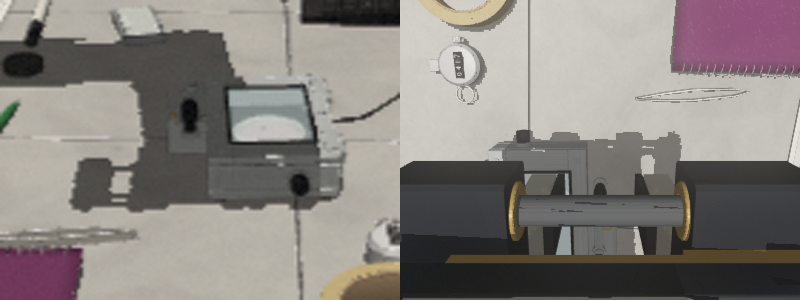

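The side crop shows the hook along the lid's front with the knob at (190,112), lid shut; the gripper bar hides the hook in the wrist view (right), so I shift the camera.

>>> drive_effector(offsets={"sx":[-0.03, -0.07, -0.11, -0.14, -0.15, -0.15, -0.15], "sy":[0, 0, 0, 0, 0, 0, 0], "sz":[0, 0, 0, 0, 0, 0, 0], "ax":[0, 0, 0, 0, 0, 0, 0], "ay":[0, 0, 0, 0, 0, 0, 0], "az":[0, 0, 0, 0, 0, 0, 0]})

```text
time_s: 15.57
tcp_pos: [0.5117, 0.0335, 0.2085]
eef_rot: [180.0, -0.0, -86.8]
contact_force: [0.5, -0.9, -0.3]
gripper_width: 0.0351
gripper_force: 0.0
```

```bash
python3 - <<'E'
from h import *
from plant import r
w=r.capture("wrist");pickle.dump(w,open("w8.pkl","wb"))
for n,p in dict(ball=(-.064,.019,.04),knob=(-.064,-.036,.073),stud=(-.06,-.008,.052),pivot=(-.062,.04,.047)).items(): print(n,np.round(proj(w,wo(p))))
u,v=proj(w,wo([-.06,0,.05]));u,v=int(u),int(v);x0=max(u-80,0);y0=max(v-60,0)
print(x0,y0);cv2.imwrite("pics/p8.png",cv2.resize(w["frame"][y0:y0+120,x0:x0+160,::-1],(800,600),interpolation=cv2.INTER_CUBIC))
E
```

```text
ball [319. 152.]
knob [319.  89.]
stud [314. 123.]
pivot [317. 174.]
234 72
```

View pics/p8.png

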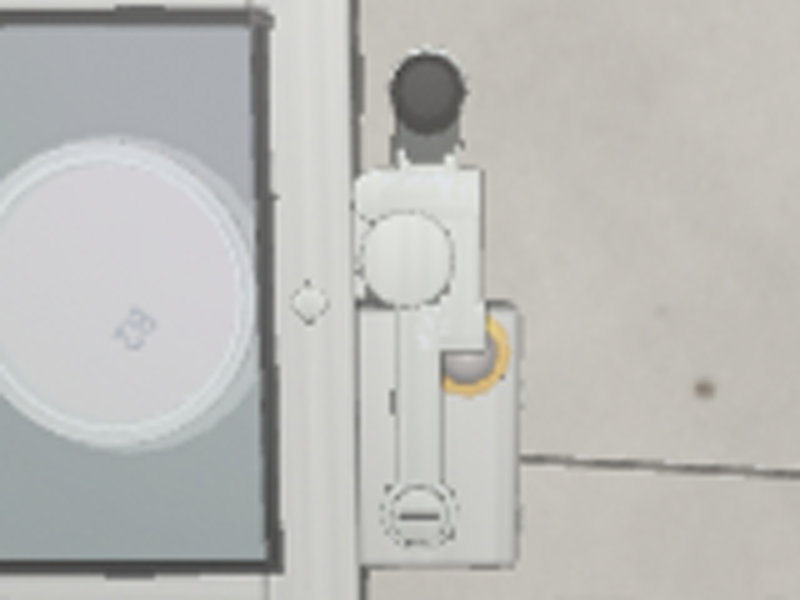

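The picture shows the hook straight along chamber -y. Its mouth is round the stud (405,260), the ball (468,365) is clear behind the arm, and the lid is shut over the seated dish. Handing in.

```bash
python3 -c "
from plant import r
print(r.close_job())"
```

```text
the job is handed in; nothing more can be done
None
```

The job is handed in at about 16 s of robot time: the dish sits level in the well, the lid is fully closed, and the hook is home round the stud with the ball catch visible behind it; no verdict came back.

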